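# Close the lathe gear case with its hook-under cover

## Robot

A 7-joint arm with a two-finger parallel gripper is mounted at the origin on the work surface. World frame = base frame: x ahead of the robot, y to its left, z up, the work surface at z = 0. Lengths are in m, angles in rad, forces in N, time in s.
With the tool pointing down it reaches from about 0.4 to 0.85 m from the base axis. Payload 4.5 kg.
Tool frame: the origin (TCP) lies at the very end of the fingers, on their centre line; the grasp point (between the pads) lies behind it (r.grip_depth is the z of the grasp point in the tool frame, in m); z points along the fingers, y is the direction in which the jaws open and shut (so a half turn about z gives the same grasp; the last joint's range is limited). The gripper opens to 88 mm and grips with 3 to 60 N. Pads are 18 mm wide; open, the fingers measure 123 mm over their backs; the gripper's body (75 mm by 187 mm) begins 45 mm behind the grasp point.
Start: joints at [1.338, 0.689, -0.195, 1.565, 0.157, 0.902, -0.215], TCP at [0.165, -0.603, 0.239] pointing down, gripper open.
Joint ranges: [-3.01, 3.01], [-0.46, 2.08], [-1.47, 1.51], [0.13, 2.56], [-1, 4.14], [0.04, 2.09], [-2.66, 2.66]. Speed limits (rad/s): [2.57, 2.57, 3.14, 3.14, 3.14, 3.14, 3.14].

## Interface

Orientations are given as a unit quaternion [x, y, z, w].
In Python, from plant import sensors, cams, r gives the robot as it stands. The module is installed in compiled form; this text tells all that it offers.
- The arm moves only by the tool drive_tool, never from a script. Its argument "series" is a list that holds one entry, the list of rows, each a list of 5 numbers: the shift along the world's x, y, z in mm, then the turn about the world's z in rad, then the finger opening in mm, from 0 to 88.1. A call has 1 to 10 rows; each row shifts and turns the commanded pose from where the row before left it; what a row does not reach is not made up. A row lasts 1/10 s, in which the tool goes at most 50 mm and 8.59 degrees, less where a joint would pass 70% of its speed; a pose out of reach is approached as far as the arm can. A call with a gripper value outside its range is refused whole. The fingers move at their own pace and stop on an object; "force" is the grip in N (left out, the last holds). Time passes only in rows, so rows that do not move let the fingers close. It gives the time, the measured TCP pose, the force and the opening at its end, in the units of the state.
- sensors.get_state(): the state, without advancing time (a new reading comes with each control period).
- cams.snapshot(name): name is "side" or "top"; returns the picture (480x640x3 uint8, blue, green, red); there is no depth.
- cams.camera_model(name): a dict with "fx", "fy", "cx", "cy" (pixels), "distortion" ([k1, k2, p1, p2, k3] as OpenCV has them; the pictures are not rectified), "camera_from_world" (4x4, takes a point from world to camera coordinates). Camera axes: x right, y down, z forward; pixel columns grow to the right and rows downward; lengths in m; the calibration is good to about 2 mm. A picture is of the moment at which its call begins. camera_model takes no time and is no camera call.
- r.finish_job(): hands the job in, once; it reports no verdict.
Trained networks look in the newest picture that a camera, given by its name, has taken for a name from the list of things; names that differ only in an ending like _2 or _b are one class to them, and where a whole thing is asked for, a point or a joint stands for the part that bears it (a point fixed in the world has none). Each returns a list of dicts, best first, with "confidence" (0 to 1); they miss things now and then, are a little off and sometimes report something else, mostly with a low value. They report only what shows in the picture. A call takes as long as a camera call. They do not tell look-alikes from the thing itself.
- cams.trace(camera, name): "mask" (480x640 bool, what is visible of it) and "at" ([column, row] in pixels, amid what is visible of it).
- cams.mark_of(camera, name): "at" ([column, row] in pixels: a listed point, or the origin of a listed thing).
The state is a dict: "clock": time; "q": joint angles; "qd": joint speeds; "joint_torque": joint torques, N m; "tool_pos": TCP position; "eef_rot": TCP orientation; "contact_force": force on the tool from outside, world axes, zero at the start; "moment": the same for the moment, N m; "opening": opening from 0.0 (shut) to 1.0 (fully open).
Only numpy, scipy, OpenCV 4.12 (cv2) and the standard library are available. Lean on these libraries where they do the work, as an engineer would, in place of code of your own. Each camera call takes 0.05 s, during which the arm holds its last target.

## Task

Close the open gear case on the bench with its cover, the longer of the two loose plates with a black handle. Lift it by the handle and, keeping it tilted, hook the edge farther from the handle under the steel lip of the case; then, still holding the handle, gently lower the other edge without letting it drop, until the cover lies flat inside the end stop, centred from side to side, and only then let go. Leave the shorter plate where it lies.

Things in the scene. Friction and masses are not known exactly. Their poses are not given: they have to be found in the camera images.
- case: Grey-green open gear case, fixed, 176 mm (x) by 140 (y). Origin: centre of its underside on the bench. Level seat at z = 60 mm. On its -x side, towards the robot, a steel lip covers x = -86 to -50, underside z = 78, top 83, full width; the slot below it ends at a wall at x = -78. On the +x side a stop tab 60 wide rises to z = 74, inner face x = 80. Its sides: nothing above the seat.
- cover: Cover to fit: aluminium plate 140 mm (x) by 120 (y), 6 thick, about 0.3 kg, flat on the bench. Origin: centre of its underside; z up. Black bridge handle at x = +20: bar 14 thick (x), 76 long (y), z = 24 to 52, on two posts. The -x edge, farther from the handle, goes under the lip. Home: origin near x = 0, y = 0, z = 60 of the case, x axes parallel.
- cover_hook (a point): Middle of the cover's -x (hooking) edge, on its underside, 70 mm from the cover's origin. Axes as the cover's. Home it lies near x = -70, z = 60 mm of the case; 158 mm between slot wall and stop leave the 140 mm cover 18 mm of play.
- short_cover: The wrong plate, to be left alone: as the cover but only 85 mm long (x), 120 wide (y), with the same handle in its middle. Origin: centre of its underside.
Mind the look-alikes: they are no part of the job. What is shaped like the cover but blue or orange is not meant.

How it is judged:
On the way, in this order (a step that is already met when the one before it is completed fails the run):
1. the hooking edge is under the lip (at least 4 mm in) while the cover is tilted more than 4 degrees, its other edge raised (x of cover_hook in the frame of case between -0.09 and -0.054 m and z of cover_hook in the frame of case between 0.055 and 0.078 m and z of cover in the frame of case above 0.063 m and angle between cover's own z axis and vertical between 0.07 and 1 rad), for 0.1 s.
2. the cover is lowered to nearly flat (tilt under 3.7 degrees, its free edge less than about 9 mm up), its edge still under the lip, while the fingers still hold it (x of cover_hook in the frame of case below -0.054 m and z of cover_hook in the frame of case between 0.055 and 0.072 m and angle between cover's own z axis and vertical below 0.065 rad and contact force between the fingers and cover above 1 N), for 0.1 s.
At the end, for the whole second after the job is handed in: The cover rests flat on the seat of the case (within 3 degrees and 4 mm of height), its hooking edge at least 4 mm under the lip, centred side to side within 20 mm, square to the case within 10 degrees, released and at rest (x of cover_hook in the frame of case below -0.054 m and z of cover_hook in the frame of case below 0.066 m and z of cover in the frame of case between 0.055 and 0.064 m and y of cover in the frame of case between -0.02 and 0.02 m and angle between cover's own z axis and vertical below 0.05 rad and angle between the x axis of cover and the x axis of case, either way round below 0.175 rad and linear speed of cover below 0.02 m/s); the robot touches nothing.
It fails at once if the cover is let drop in the case: hooked, it swings faster than 4.5 rad/s (a fall of its free edge by well over 10 mm) (angular speed of cover above 4.5 rad/s and x of cover_hook in the frame of case below -0.05 m and distance between cover and case below 0.1 m).
It fails at once if the shorter plate is moved by more than 30 mm (distance of short_cover from where it was at the start of the episode above 0.03 m).
It also fails if it takes over 45 s, if anything falls off the work surface, if the arm or the gripper's body presses on something with over 40 N, if the wrist force passes 120 N, or if a joint passes its speed limit or range.

## Working session

There is one attempt and no reset: what is moved stays moved. The work goes in short steps, Python scripts to look and compute and a tool call to move; the robot and the scene stay as the last step left them, time stands still between calls to the robot, and variables do not carry over. Pictures are saved under pics/ and viewed, and the job is handed in when it is done.

Besides the shell and the picture viewer there is one more tool, called after "Emit:" as name([rows], argument=value, ...), one row to a line, values as JSON. drive_tool: Moves the arm, as the interface text tells. Its arguments: {"type":"object","properties":{"series":{"type":"array","items":{"type":"array","items":{"type":"array","items":{"type":"number"}}}},"force":{"type":"number"}},"required":["series"]}

```bash
mkdir -p pics
cat > h.py <<'E'
from plant import sensors, cams, r
import numpy as np, cv2
def snap(n,f):
    p=cams.snapshot(n); cv2.imwrite('pics/'+f,p); return p
def ray(n,px):
    m=cams.camera_model(n);K=np.array([[m['fx'],0,m['cx']],[0,m['fy'],m['cy']],[0,0,1]])
    u=cv2.undistortPoints(np.array([[px]],float),K,np.array(m['distortion'],float))[0,0]
    T=np.array(m['camera_from_world']);R=T[:3,:3];t=T[:3,3]
    return -R.T@t, R.T@np.array([u[0],u[1],1])
def atz(n,px,z):
    o,d=ray(n,px); return o+d*(z-o[2])/d[2]
def proj(n,P):
    m=cams.camera_model(n);K=np.array([[m['fx'],0,m['cx']],[0,m['fy'],m['cy']],[0,0,1]])
    T=np.array(m['camera_from_world'])
    return cv2.projectPoints(np.array(P,float).reshape(-1,3),cv2.Rodrigues(T[:3,:3])[0],T[:3,3],K,np.array(m['distortion'],float))[0][:,0]
E
python3 - <<'E'
from h import *
for n in('top','side'):
    snap(n,n+'0.png')
    for k in('case','cover','short_cover','cover_hook'):
        print(n,k,[(np.round(d['at'],1),round(d['confidence'],2)) for d in cams.mark_of(n,k)])
    o,d=ray(n,(320,240)); print(o,d)
s=sensors.get_state();print(s,r.grip_depth)
E
```

```text
top case [(array([315.7, 218.8]), 0.68)]
top cover [(array([177.2, 168.1]), 0.75), (array([189.5, 254.9]), 0.72), (array([197.4, 356.2]), 0.7), (array([382.1, 315.4]), 0.64)]
top short_cover [(array([457.6, 243.2]), 0.64)]
top cover_hook [(array([386.1, 284.7]), 0.91), (array([160.5, 196.6]), 0.83), (array([186.6, 285. ]), 0.66), (array([233.3, 351.7]), 0.61)]
[0.29452946 0.01076229 1.02030664] [ 0.19491861 -0.00492709 -0.98089633]
side case [(array([298.6, 249.8]), 0.57)]
side cover [(array([176.5, 348.2]), 0.92), (array([287.9, 352.5]), 0.75), (array([395.4, 227.9]), 0.72), (array([406.3, 361.1]), 0.71)]
side short_cover [(array([348.6, 179.5]), 0.82)]
side cover_hook [(array([326.7, 361.6]), 0.84), (array([373. , 219.6]), 0.73), (array([200.6, 364.5]), 0.64)]
[0.25475487 0.84925454 0.73097777] [ 0.20495458 -0.75278296 -0.62556844]
{'clock': 0.5, 'q': array([ 1.33779928,  0.68914254, -0.19461949,  1.56534886,  0.15726977,
        0.90248964, -0.21509403]), 'qd': array([-0.00026248,  0.00056908,  0.00097721, -0.00183408, -0.00084858,
       -0.00139864, -0.00024585]), 'joint_torque': array([ 9.91813795e-04, -5.27092695e+01, -1.26579199e+00, -1.53603637e+01,
       -5.19394618e-02,  2.33979245e-04,  4.83508052e-05]), 'tool_pos': array([ 0.16481692, -0.60286977,  0.23870357]), 'eef_rot': array([ 9.91113565e-01,  1.33018421e-01,  2.17352061e-05, -7.73816439e-06]), 'contact_force': array([ 0.05679286, -0.52895144,  0.30229027]), 'moment': array([ 0.02517292, -0.0144264 ,  0.00251505]), 'opening': 1.0009756576587092} -0.0187
```

View pics/top0.png

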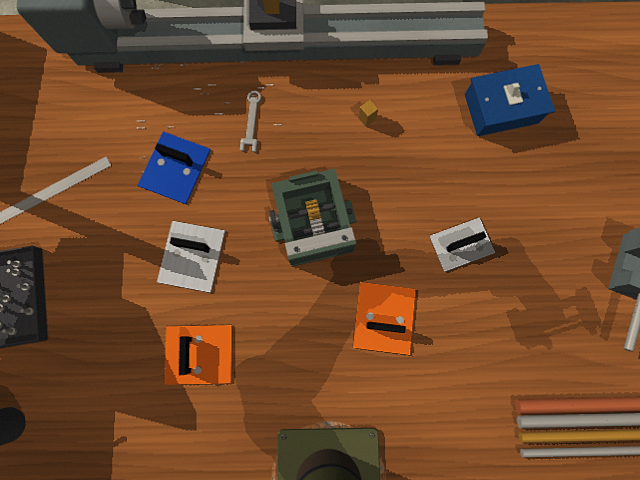

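View pics/side0.png

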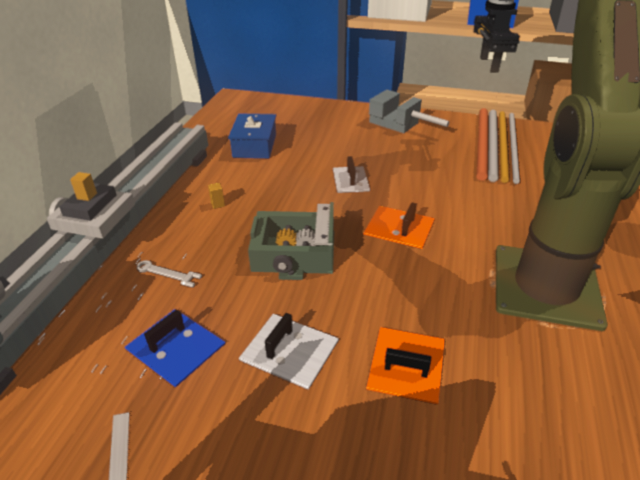

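The top view has the white long plate (cover) at about (192,256), its handle on the far side (190,243). The short plate is at (462,245) and the case at (315,218), with its lip facing the robot at (320,247). The blue and orange plates are decoys. The tool can't tilt, so I'll grip the bar by its ends, along y, so that the cover swings down on its own.

Run:
```python
from h import *
t=cv2.imread('pics/top0.png');s=cv2.imread('pics/side0.png')
a=cv2.resize(t[205:305,145:245],(400,400),interpolation=cv2.INTER_CUBIC)
b=cv2.resize(t[160:270,260:370],(400,400),interpolation=cv2.INTER_CUBIC)
cv2.imwrite('pics/z1.png',np.hstack([a,b]))
a=cv2.resize(s[300:400,230:350],(480,400),interpolation=cv2.INTER_CUBIC)
b=cv2.resize(s[195:290,240:340],(400,380),interpolation=cv2.INTER_CUBIC)
cv2.imwrite('pics/z2.png',np.hstack([a[:380,:400],b]))
for n in('top','side'):
    for k,z in(('case',0.),('cover',0.006)):
        snap(n,n+'1.png')
        for d in cams.trace(n,k):
            c=max(cv2.findContours(d['mask'].astype(np.uint8),0,1)[0],key=cv2.contourArea)
            p=cv2.approxPolyDP(c,4,True)[:,0]
            print(n,k,round(d['confidence'],2),np.round(d['at']),d['mask'].sum(),p.tolist())
            if k=='cover': print(np.round([atz(n,q,z)[:2] for q in p.astype(float)],3).tolist())
```

```text
top case 0.56 [314. 218.] 6183 [[334, 169], [271, 184], [278, 213], [270, 210], [274, 239], [285, 241], [292, 265], [353, 247], [348, 225], [353, 211], [350, 201], [341, 198]]
top cover 0.98 [196. 353.] 3855 [[231, 326], [168, 327], [166, 383], [230, 383]]
[[0.313, 0.199], [0.314, 0.333], [0.198, 0.333], [0.196, 0.199]]
top cover 0.82 [384. 319.] 3718 [[361, 283], [353, 345], [408, 354], [414, 289]]
[[0.4, -0.081], [0.269, -0.059], [0.249, -0.174], [0.385, -0.194]]
top cover 0.79 [190. 255.] 3507 [[172, 221], [158, 281], [209, 292], [224, 231]]
[[0.546, 0.333], [0.412, 0.359], [0.386, 0.247], [0.52, 0.217]]
top cover 0.6 [177. 168.] 3105 [[164, 131], [138, 185], [184, 202], [209, 149]]
[[0.759, 0.36], [0.631, 0.414], [0.589, 0.308], [0.713, 0.255]]
side case 0.69 [294. 241.] 5359 [[333, 203], [319, 204], [316, 212], [258, 211], [249, 245], [251, 271], [277, 271], [279, 279], [301, 279], [304, 272], [332, 273]]
side cover 0.95 [400. 225.] 1997 [[433, 219], [417, 214], [415, 203], [405, 211], [380, 206], [364, 234], [421, 248]]
[[0.25, -0.168], [0.29, -0.179], [0.3, -0.225], [0.32, -0.185], [0.383, -0.191], [0.4, -0.07], [0.266, -0.052]]
side cover 0.88 [408. 365.] 4455 [[381, 329], [366, 387], [437, 403], [443, 341]]
[[0.313, 0.206], [0.316, 0.339], [0.197, 0.341], [0.198, 0.206]]
side cover 0.84 [290. 351.] 4215 [[273, 315], [240, 359], [308, 387], [337, 339], [294, 322], [288, 313]]
[[0.521, 0.223], [0.543, 0.338], [0.41, 0.364], [0.387, 0.25], [0.476, 0.23], [0.494, 0.211]]
side cover 0.56 [177. 346.] 4047 [[172, 310], [125, 348], [176, 386], [224, 342]]
[[0.717, 0.261], [0.756, 0.369], [0.627, 0.419], [0.586, 0.309]]
```

View pics/z1.png

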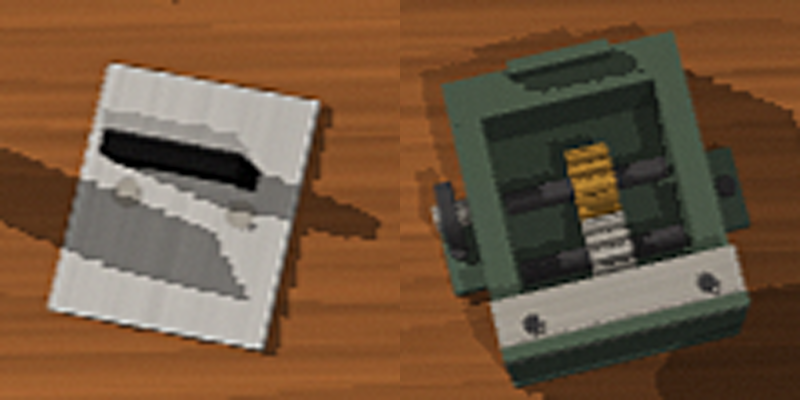

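View pics/z2.png

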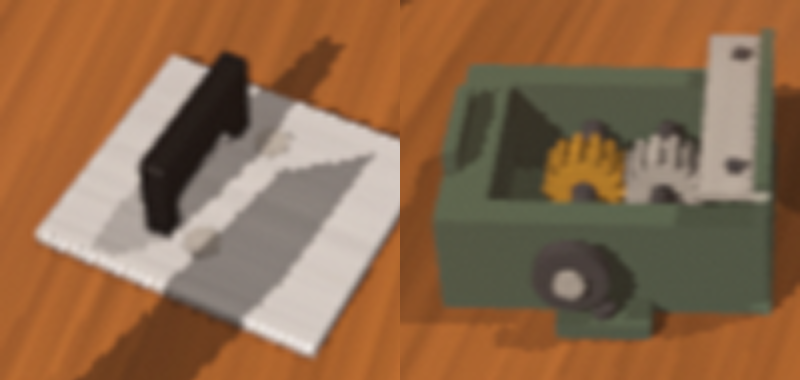

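Run:
```python
from h import *
from scipy.optimize import least_squares
f=lambda q:((q[0]-400)*110/400+260-.4,q[1]*110/400+160-.4)
obs=[('top',f((443,85)),(88,70,60)),('top',f((672,32)),(88,-70,60)),('top',f((492,302)),(-50,70,83)),('top',f((735,247)),(-50,-70,83)),('top',f((505,350)),(-86,70,83)),('top',f((748,293)),(-86,-70,83))]
g=lambda q:(240+(q[0]-400)/4-.4,195+q[1]/4-.4)
obs+=[('side',g((470,68)),(88,-70,60)),('side',g((440,205)),(88,70,60)),('side',g((702,198)),(-50,70,83)),('side',g((708,36)),(-50,-70,83)),('side',g((440,303)),(88,70,0))]
def T(p,L):
    c,s=np.cos(p[2]),np.sin(p[2]);L=np.array(L)/1000
    return [p[0]+c*L[0]-s*L[1],p[1]+s*L[0]+c*L[1],L[2]]
def fit(obs,p0):
  for sel in('top','side',''):
    o=[x for x in obs if sel in x[0]]
    res=lambda p:np.concatenate([proj(n,T(p,L))[0]-px for n,px,L in o])
    q=least_squares(res,p0,loss='soft_l1');print(sel,np.round(q.x,4),np.round(res(q.x),1).tolist())
fit(obs,[.5,0,.2])
a=lambda q:(145+q[0]/4-.4,205+q[1]/4-.4)
b=lambda q:(230+q[0]/4-.4,300+q[1]/4-.4)
co=[('top',a((110,63)),(70,60,6)),('top',a((320,100)),(70,-60,6)),('top',a((50,309)),(-70,60,6)),('top',a((267,350)),(-70,-60,6)),
('top',a((104,130)),(27,38,52)),('top',a((258,170)),(27,-38,52)),('top',a((100,152)),(13,38,52)),
('side',b((175,53)),(70,-60,6)),('side',b((37,236)),(70,60,6)),('side',b((313,355)),(-70,60,6)),
('side',b((222,52)),(27,-38,52)),('side',b((246,64)),(13,-38,52)),('side',b((142,163)),(27,38,52)),('side',b((168,178)),(13,38,52))]
fit(co,[.466,.29,-.2])
```

```text
top [0.5414 0.0205 0.2183] [-0.4, -0.4, 0.4, -0.7, -0.3, -0.4, -0.2, -1.1, 0.1, 3.5, 0.6, 3.1]
side [0.5397 0.0229 0.2183] [0.1, -1.1, -1.7, 4.0, -0.6, -1.5, 1.0, -0.4, 1.0, 1.1]
 [0.5409 0.0207 0.2187] [-0.5, -0.2, 0.3, -0.5, -0.4, -0.1, -0.3, -0.9, 0.0, 3.7, 0.5, 3.3, -0.1, -1.7, -1.9, 3.3, -0.9, -2.3, 0.7, -1.0, 0.8, 0.3]
top [ 0.4663  0.2876 -0.1993] [0.3, 0.1, 0.5, 0.3, 0.2, 0.5, -0.2, 0.2, 0.5, -0.4, -3.0, -4.1, -0.1, 0.5]
side [ 0.4651  0.2928 -0.2055] [-0.2, 0.9, -0.2, -0.2, 0.6, -0.1, 0.6, -0.5, 1.3, -1.0, -1.3, 0.9, -0.8, -0.0]
 [ 0.466   0.2897 -0.1997] [-0.6, 0.2, -0.5, 0.4, -0.8, 0.6, -1.2, 0.3, -0.5, -0.3, -4.0, -3.9, -1.1, 0.6, -0.4, -0.2, -0.0, -1.5, 0.9, -1.9, 0.5, -1.8, 1.2, -2.3, -1.1, -0.5, -0.6, -1.4]
```

Fitted poses: case (0.541, 0.021, yaw 0.219), cover (0.466, 0.290, yaw −0.20). The handle centre comes out at about (0.486, 0.286), and the gripper has to turn about −0.47.

Emit:
drive_tool([
  [[30,34,0,0,88],[30,34,0,0,88],[30,34,0,0,88],[30,34,0,0,88],[30,34,0,0,88],[30,34,0,0,88],[30,34,0,0,88],[30,34,0,0,88],[30,34,0,0,88],[30,34,0,0,88]],
], force=10)

```text
clock: 1.9
tool_pos: [0.466, -0.2614, 0.239]
eef_rot: [0.991, 0.133, 0.0, 0.0]
contact_force: [0.2, 0.3, 0.2]
opening: 1.001
```

```bash
python3 -c "
from h import *
s=sensors.get_state();print(s['clock'],s['q'].round(2),s['tool_pos'].round(4),s['eef_rot'].round(3))"
```

```text
1.9 [ 0.52  0.57 -0.15  1.84  0.12  0.74 -1.  ] [ 0.466  -0.2614  0.239 ] [0.991 0.133 0.    0.   ]
```

Emit:
drive_tool([
  [[2,49,0,-0.05,88],[2,49,0,-0.05,88],[2,49,0,-0.05,88],[2,49,0,-0.05,88],[2,49,0,-0.05,88],[2,49,0,-0.05,88],[2,49,0,-0.05,88],[2,49,0,-0.05,88],[2,49,0,-0.05,88],[2,49,0,-0.05,88]],
])

```text
clock: 2.9
tool_pos: [0.4847, 0.2293, 0.239]
eef_rot: [0.993, -0.117, 0.0, -0.0]
contact_force: [0.7, 0.2, 0.7]
opening: 0.999
```

```bash
cat >> h.py <<'E'
def st():
    s=sensors.get_state();e=s['eef_rot'];print(s['clock'],'q',s['q'].round(2),'p',s['tool_pos'].round(4),'jaw yaw',round(2*np.arctan2(e[1],e[0])+np.pi/2,3),'F',s['contact_force'].round(2),'M',s['moment'].round(3),'op',round(s['opening']*88.1,1))
E
python3 -c "
from h import *
st()"
```

```text
2.9 q [-0.57  0.57  0.07  1.84 -0.05  0.73 -2.28] p [0.4847 0.2293 0.239 ] jaw yaw 1.336 F [0.74 0.19 0.74] M [ 0.005 -0.064  0.004] op 88.0
```

Emit:
drive_tool([
  [[0,28,-40,0.02,88],[1,28,-40,0.015,88],[0,0,-40,0,88],[0,0,-40,0,88],[0,0,-14,0,88],[0,0,0,0,88]],
])

```text
clock: 3.5
tool_pos: [0.4848, 0.2824, 0.0633]
eef_rot: [0.995, -0.099, -0.001, 0.001]
contact_force: [-0.8, 0.4, 0.0]
opening: 0.998
```

Run:
```python
from h import *
st()
s=snap('side','s2.png');t=snap('top','t2.png')
p=sensors.get_state()['tool_pos'];e=sensors.get_state()['eef_rot'];a=2*np.arctan2(e[1],e[0])+np.pi/2
u=np.array([np.cos(a),np.sin(a),0])
print(proj('side',[p,p+u*.044,p-u*.044]),proj('top',[p,p+u*.044,p-u*.044]))
a=cv2.resize(s[240:400,200:360],(400,400),interpolation=cv2.INTER_CUBIC)
b=cv2.resize(t[165:305,130:270],(400,400),interpolation=cv2.INTER_CUBIC)
cv2.imwrite('pics/z3.png',np.hstack([a,b]))
```

```text
3.5 q [-0.63  0.87  0.03  1.89 -0.07  0.39 -2.32] p [0.4848 0.2824 0.0633] jaw yaw 1.372 F [-0.84  0.4   0.05] M [ 0.013 -0.001  0.021] op 87.9
[[277.78536367 319.75402477]
 [264.81000624 337.16576809]
 [289.92208243 303.46445912]] [[186.09885744 241.30972716]
 [165.52550346 237.60225497]
 [206.76583079 245.03312685]]
```

View pics/z3.png

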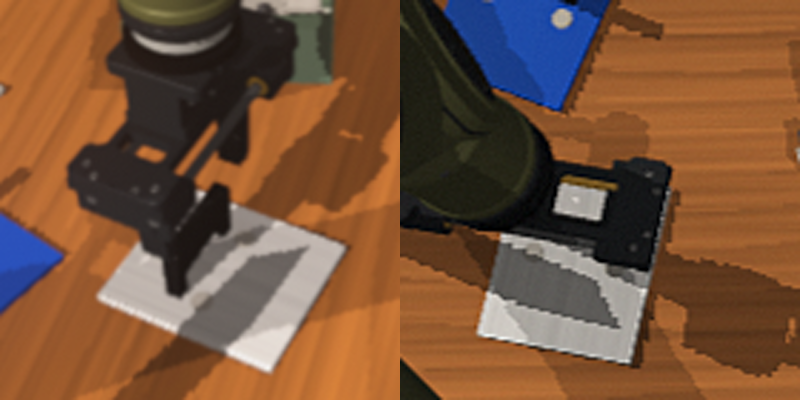

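The fingers straddle the bar in both views (side picture: bar between the fingers at about (280,325)). Correcting y by +4 mm and going down.

Emit:
drive_tool([
  [[1,4,0,0,88],[0,0,-8,0,88],[0,0,-6,0,88],[0,0,-4,0,88]],
])

```text
clock: 4.0
tool_pos: [0.4867, 0.287, 0.0465]
eef_rot: [0.995, -0.099, -0.0, 0.0]
contact_force: [-0.2, -0.2, -0.3]
opening: 1.0
```

Emit:
drive_tool([
  [[-1,0,-8,0,88],[0,0,-8,0,88],[0,0,-8,0,88],[0,0,0,0,88],[0,0,0,0,70],[0,0,0,0,60],[0,0,0,0,60],[0,0,0,0,60]],
], force=12)

```text
clock: 4.8
tool_pos: [0.4859, 0.2871, 0.0229]
eef_rot: [0.995, -0.099, 0.0, -0.0]
contact_force: [0.4, -0.4, -2.5]
opening: 0.86
```

Run:
```python
from h import *
st()
```

```text
4.8 q [-0.63  0.95  0.03  1.89 -0.07  0.31 -2.32] p [0.4859 0.2871 0.0229] jaw yaw 1.373 F [ 0.42 -0.4  -2.48] M [ 0.001 -0.07  -0.024] op 75.8
```

Gripped at 75.8 mm, which fits the 76 mm bar. Lifting.

Emit:
drive_tool([
  [[0,0,5,0,60],[0,0,10,0,60],[0,0,15,0,60],[0,0,20,0,60],[0,0,20,0,60],[0,0,20,0,60],[0,0,0,0,60],[0,0,0,0,60]],
])

```text
clock: 5.6
tool_pos: [0.4859, 0.2873, 0.1135]
eef_rot: [0.995, -0.099, 0.0, -0.0]
contact_force: [0.1, -0.4, -3.2]
opening: 0.859
```

Run:
```python
from h import *
st()
s=snap('side','s3.png');t=snap('top','t3.png')
a=cv2.resize(s[220:380,200:360],(400,400),interpolation=cv2.INTER_CUBIC)
b=cv2.resize(t[165:305,130:270],(400,400),interpolation=cv2.INTER_CUBIC)
cv2.imwrite('pics/z4.png',np.hstack([a,b]))
```

```text
5.6 q [-0.64  0.79  0.04  1.86 -0.07  0.49 -2.32] p [0.4859 0.2873 0.1135] jaw yaw 1.373 F [ 0.1  -0.36 -3.17] M [ 0.046  0.032 -0.001] op 75.7
```

View pics/z4.png

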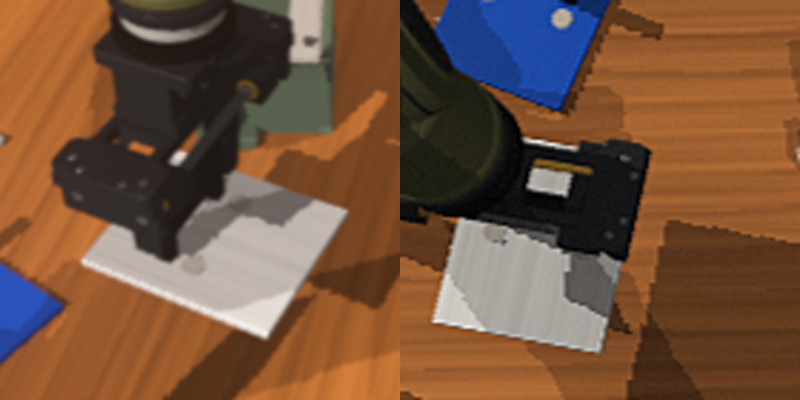

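```bash
cat >> h.py <<'E'
from scipy.optimize import least_squares
from scipy.spatial.transform import Rotation as Ro
GZ=.0416
def fitcover(obs,G,yaw0):
    # p: tilt(+ = hook edge down), gx, gy, yaw
    def W(p,L):
        R=Ro.from_euler('ZY',[p[3],-p[0]]).as_matrix()
        return G+R@(np.array(L)/1000-np.array([p[1],p[2],GZ]))
    for sel in('top','side',''):
        o=[x for x in obs if sel in x[0]]
        if len(o)<2: continue
        res=lambda p:np.concatenate([proj(n,W(p,L))[0]-px for n,px,L in o]+[(p[1:]-[.02,0,yaw0])/[.003,.003,.03]])
        q=least_squares(res,[.2,.02,0,yaw0],loss='soft_l1');p=q.x
        print(sel,'tilt',p[0].round(3),'g',p[1:3].round(4),'yaw',p[3].round(3),np.round(res(p),1).tolist())
        h=W(p,(-70,0,0));print('hook',h.round(4),'orig',W(p,(0,0,0)).round(4))
    return p,h
E
python3 - <<'E'
from h import *
obs=[('side',(232.8-.4,324.8-.4),(70,60,6)),('side',(307.2-.4,355.2-1),(-70,60,0)),('side',(338.6-.4,304-.4),(-70,-60,6)),
('top',(141.4,277.2),(-70,60,6)),('top',(200.5,288),(-70,-60,6))]
fitcover(obs,np.array([.4859,.2873,.1322]),-.2)
E
```

```text
top tilt 0.049 g [0.0204 0.0009] yaw -0.195 [0.1, 0.0, -0.3, -0.2, 0.1, 0.3, 0.2]
hook [0.3991 0.3035 0.0863] orig [0.4677 0.29   0.0897]
side tilt -0.021 g [ 0.0191 -0.0009] yaw -0.199 [-0.4, -0.2, 0.1, 0.8, 0.6, -0.9, -0.3, -0.3, 0.0]
hook [0.3979 0.3059 0.0925] orig [0.4665 0.2921 0.091 ]
 tilt 0.014 g [0.0193 0.0005] yaw -0.187 [-0.4, -1.3, 0.5, 0.8, 0.2, -0.8, -0.4, 0.2, -0.5, -0.4, -0.2, 0.2, 0.4]
hook [0.3986 0.3033 0.0893] orig [0.4674 0.2903 0.0903]
```

The cover is lifted but still flat (tilt about 0), so pad friction holds the rotation. I'll lower it to about 22 mm above the bench and ease the grip until the hook edge swings down.

Emit:
drive_tool([
  [[0,0,-25,0,60],[0,0,-25,0,60],[0,0,-18,0,60],[0,0,0,0,60]],
])

```text
clock: 6.1
tool_pos: [0.4835, 0.2858, 0.0416]
eef_rot: [0.995, -0.099, -0.003, 0.002]
contact_force: [-0.7, -0.0, -3.2]
opening: 0.857
```

Emit:
drive_tool([
  [[0,0,0,0,60],[0,0,0,0,60],[0,0,0,0,60]],
], force=7)

```text
clock: 6.4
tool_pos: [0.4864, 0.2874, 0.0457]
eef_rot: [0.995, -0.099, 0.001, -0.0]
contact_force: [0.1, 0.4, -2.6]
opening: 0.859
```

Run:
```python
from h import *
st()
s=snap('side','s4.png')
a=cv2.resize(s[220:400,200:360],(640,720)[::1],interpolation=cv2.INTER_CUBIC)[:600]
cv2.imwrite('pics/z5.png',cv2.resize(s[230:390,200:360],(560,560),interpolation=cv2.INTER_CUBIC))
```

```text
6.4 q [-0.63  0.91  0.03  1.88 -0.07  0.35 -2.32] p [0.4864 0.2874 0.0457] jaw yaw 1.373 F [ 0.1   0.38 -2.61] M [ 0.033 -0.023 -0.017] op 75.7
```

View pics/z5.png

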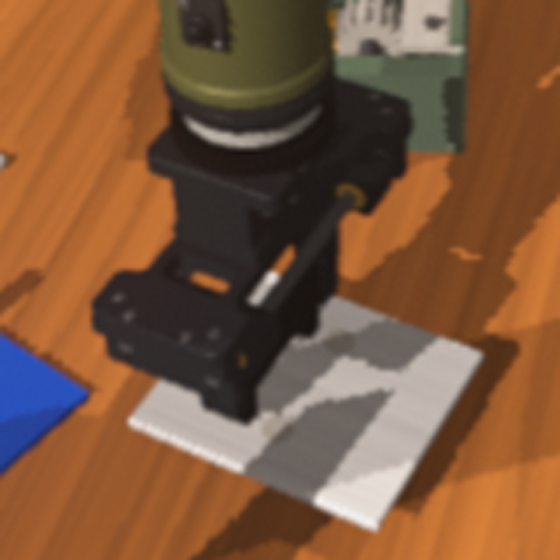

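```bash
cat >> h.py <<'E'
def pred(n,G,yaw,ths,pts=((70,60,0),(-70,60,0),(-70,-60,6))):
    for th in ths:
        R=Ro.from_euler('ZY',[yaw,-th]).as_matrix()
        print(n,th,np.round(proj(n,[G+R@(np.array(L)/1000-[.02,0,GZ]) for L in pts]),1).tolist())
E
python3 - <<'E'
from h import *
pred('side',np.array([.4864,.2874,.0644]),-.2,[0,.1,.2,.3])
E
```

```text
side 0 [[237.0, 351.7], [307.8, 381.2], [338.2, 329.4]]
side 0.1 [[234.8, 349.1], [305.4, 383.4], [336.1, 331.9]]
side 0.2 [[232.8, 346.3], [302.7, 385.1], [333.7, 334.1]]
side 0.3 [[231.1, 343.6], [299.6, 386.4], [330.8, 335.8]]
```

Emit:
drive_tool([
  [[0,0,0,0,60],[0,0,0,0,60],[0,0,0,0,60]],
], force=5)

```text
clock: 6.75
tool_pos: [0.4859, 0.2872, 0.045]
eef_rot: [0.995, -0.099, 0.0, -0.0]
contact_force: [-0.4, 0.1, -2.5]
opening: 0.863
```

Run:
```python
from h import *
st()
s=snap('side','s5.png')
cv2.imwrite('pics/z6.png',cv2.resize(s[230:390,200:360],(560,560),interpolation=cv2.INTER_CUBIC))
```

```text
6.75 q [-0.63  0.91  0.03  1.88 -0.07  0.35 -2.32] p [0.4859 0.2872 0.045 ] jaw yaw 1.373 F [-0.38  0.11 -2.49] M [ 0.04  -0.004  0.031] op 76.0
```

View pics/z6.png

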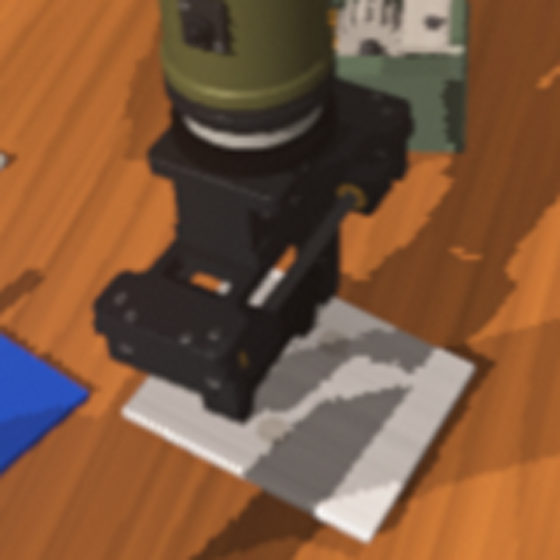

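It's pivoting: corners moved to (234.9,347.7), (305.7,384.6) and (335.7,334.9), a tilt of about 0.12. Letting it continue.

Emit:
drive_tool([
  [[0,0,0,0,60],[0,0,0,0,60],[0,0,0,0,60],[0,0,0,0,60]],
], force=5)

```text
clock: 7.2
tool_pos: [0.4858, 0.2871, 0.0447]
eef_rot: [0.995, -0.099, -0.0, 0.0]
contact_force: [1.0, 0.2, -2.2]
opening: 0.858
```

Run:
```python
from h import *
st()
s=snap('side','s6.png')
cv2.imwrite('pics/z7.png',cv2.resize(s[230:390,200:360],(560,560),interpolation=cv2.INTER_CUBIC))
```

```text
7.2 q [-0.63  0.91  0.03  1.88 -0.07  0.35 -2.32] p [0.4858 0.2871 0.0447] jaw yaw 1.373 F [ 1.04  0.18 -2.24] M [0.045 0.006 0.001] op 75.6
```

View pics/z7.png

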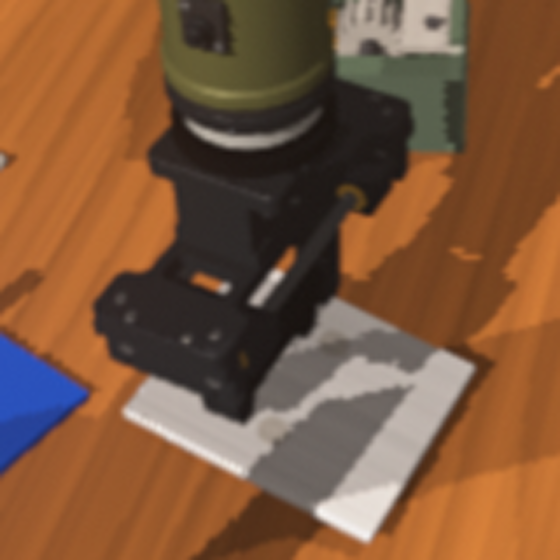

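Run:
```python
from h import *
import h
obs=[('side',(234.6,347.5),(70,60,0)),('side',(305.5,384.3),(-70,60,0)),('side',(335.5,334.3),(-70,-60,6))]
for gz in(.0416,.046,.05,.055,.06):
    h.GZ=gz; print(gz);fitcover(obs,np.array([.4858,.2871,.0634]),-.2)
```

```text
0.0416
side tilt 0.168 g [0.0212 0.0008] yaw -0.197 [0.1, 0.1, -0.5, 0.5, 0.1, -0.7, 0.4, 0.3, 0.1]
hook [0.4043 0.3026 0.0071] orig [0.472  0.2891 0.0188]
 tilt 0.168 g [0.0212 0.0008] yaw -0.197 [0.1, 0.1, -0.5, 0.5, 0.1, -0.7, 0.4, 0.3, 0.1]
hook [0.4043 0.3026 0.0071] orig [0.472  0.2891 0.0188]
0.046
side tilt 0.166 g [0.0203 0.0032] yaw -0.198 [0.4, 0.4, -0.6, 0.5, -0.2, -0.4, 0.1, 1.1, 0.1]
hook [0.4053 0.3    0.0032] orig [0.473  0.2864 0.0147]
 tilt 0.166 g [0.0203 0.0032] yaw -0.198 [0.4, 0.4, -0.6, 0.5, -0.2, -0.4, 0.1, 1.1, 0.1]
hook [0.4053 0.3    0.0032] orig [0.473  0.2864 0.0147]
0.05
side tilt 0.166 g [0.0195 0.0057] yaw -0.198 [0.8, 0.5, -0.6, 0.4, -0.3, -0.2, -0.2, 1.9, 0.1]
hook [ 0.4062  0.2973 -0.0007] orig [0.4739 0.2837 0.0109]
 tilt 0.166 g [0.0195 0.0057] yaw -0.198 [0.8, 0.5, -0.6, 0.4, -0.3, -0.2, -0.2, 1.9, 0.1]
hook [ 0.4062  0.2973 -0.0007] orig [0.4739 0.2837 0.0109]
0.055
side tilt 0.17 g [0.0188 0.009 ] yaw -0.197 [1.3, 0.5, -0.5, 0.3, -0.5, 0.0, -0.4, 3.0, 0.1]
hook [ 0.4074  0.2936 -0.0058] orig [0.475  0.2801 0.006 ]
 tilt 0.17 g [0.0188 0.009 ] yaw -0.197 [1.3, 0.5, -0.5, 0.3, -0.5, 0.0, -0.4, 3.0, 0.1]
hook [ 0.4074  0.2936 -0.0058] orig [0.475  0.2801 0.006 ]
0.06
side tilt 0.174 g [0.0181 0.0124] yaw -0.196 [1.8, 0.5, -0.4, 0.2, -0.6, 0.2, -0.6, 4.1, 0.1]
hook [ 0.4085  0.2899 -0.011 ] orig [0.4761 0.2764 0.0012]
 tilt 0.174 g [0.0181 0.0124] yaw -0.196 [1.8, 0.5, -0.4, 0.2, -0.6, 0.2, -0.6, 4.1, 0.1]
hook [ 0.4085  0.2899 -0.011 ] orig [0.4761 0.2764 0.0012]
```

Tilt about 0.17 rad, with the hook edge resting on the bench. Firming the grip and lifting.

Emit:
drive_tool([
  [[0,0,0,0,60],[0,0,0,0,60],[0,0,10,0,60],[0,0,20,0,60],[0,0,25,0,60],[0,0,25,0,60],[0,0,25,0,60],[0,0,15,0,60],[0,0,0,0,60]],
], force=15)

```text
clock: 8.15
tool_pos: [0.4871, 0.2878, 0.1675]
eef_rot: [0.995, -0.099, 0.002, -0.002]
contact_force: [0.2, -0.8, -3.3]
opening: 0.859
```

Emit:
drive_tool([
  [[5,-13,0,0.02,60],[9,-25,0,0.04,60],[11,-30,0,0.05,60],[11,-30,0,0.05,60],[11,-30,0,0.05,60],[11,-30,0,0.05,60],[11,-30,0,0.05,60],[11,-30,0,0.05,60],[9,-25,0,0.04,60],[6,-14,0,0.019,60]],
])

```text
clock: 9.15
tool_pos: [0.5806, 0.0263, 0.1638]
eef_rot: [0.994, 0.109, -0.001, 0.001]
contact_force: [-0.1, 0.1, -2.5]
opening: 0.859
```

Emit:
drive_tool([
  [[0,0,0,0,60],[0,0,0,0,60]],
])

```text
clock: 9.35
tool_pos: [0.58, 0.0308, 0.1641]
eef_rot: [0.994, 0.11, -0.001, -0.0]
contact_force: [-0.3, 0.7, -2.2]
opening: 0.863
```

Run:
```python
from h import *
st()
s=snap('side','s7.png');t=snap('top','t7.png')
a=cv2.resize(s[130:290,230:390],(400,400),interpolation=cv2.INTER_CUBIC)
b=cv2.resize(t[150:290,240:380],(400,400),interpolation=cv2.INTER_CUBIC)
cv2.imwrite('pics/z8.png',np.hstack([a,b]))
```

```text
9.35 q [-0.06  0.73 -0.13  1.77  0.14  0.65 -1.62] p [0.58   0.0308 0.1641] jaw yaw 1.791 F [-0.34  0.72 -2.18] M [ 0.064 -0.044 -0.017] op 76.0
```

View pics/z8.png

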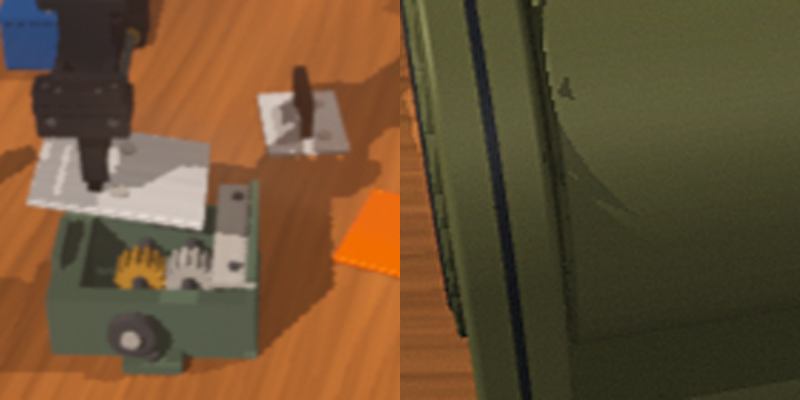

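Run:
```python
from h import *
import h
obs=[('side',(240.9,211.8),(70,60,0)),('side',(311,220.8),(-70,60,0)),('side',(313.7,187.7),(-70,-60,6))]
c=np.array([.541,.021]);R=np.array([[np.cos(.2187),np.sin(.2187)],[-np.sin(.2187),np.cos(.2187)]])
for gz in(.0416,.047):
    h.GZ=gz; p,hk=fitcover(obs,np.array([.580,.0308,.1641+.0187]),.22); print('case frame hook',R@(hk[:2]-c))
```

```text
side tilt 0.159 g [ 0.0212 -0.0004] yaw 0.23 [-0.3, -0.1, -0.0, 0.8, 0.1, -1.5, 0.4, -0.1, 0.3]
hook [0.4987 0.0122 0.1273] orig [0.566  0.028  0.1384]
 tilt 0.159 g [ 0.0212 -0.0004] yaw 0.23 [-0.3, -0.1, -0.0, 0.8, 0.1, -1.5, 0.4, -0.1, 0.3]
hook [0.4987 0.0122 0.1273] orig [0.566  0.028  0.1384]
case frame hook [-0.04323082  0.00061871]
side tilt 0.15 g [0.0209 0.0043] yaw 0.226 [-0.1, 0.8, -0.3, 1.3, 0.0, -0.8, 0.3, 1.4, 0.2]
hook [0.5002 0.0081 0.1227] orig [0.5677 0.0236 0.1332]
 tilt 0.15 g [0.0209 0.0043] yaw 0.226 [-0.1, 0.8, -0.3, 1.3, 0.0, -0.8, 0.3, 1.4, 0.2]
hook [0.5002 0.0081 0.1227] orig [0.5677 0.0236 0.1332]
case frame hook [-0.04262729 -0.00378271]
```

Emit:
drive_tool([
  [[4,1,0,0,60],[0,0,-15,0,60],[0,0,-15,0,60],[0,0,-15,0,60],[0,0,-8,0,60],[0,0,0,0,60],[0,0,0,0,60]],
])

```text
clock: 10.15
tool_pos: [0.5851, 0.0316, 0.1121]
eef_rot: [0.994, 0.11, 0.0, -0.0]
contact_force: [0.3, -0.2, -2.4]
opening: 0.861
```

Run:
```python
from h import *
st()
s=snap('side','s8.png')
cv2.imwrite('pics/z9.png',cv2.resize(s[170:290,230:350],(600,600),interpolation=cv2.INTER_CUBIC))
```

```text
10.15 q [-0.07  0.81 -0.11  1.79  0.16  0.55 -1.63] p [0.5851 0.0316 0.1121] jaw yaw 1.792 F [ 0.3  -0.23 -2.4 ] M [ 0.002 -0.03   0.043] op 75.8
```

View pics/z9.png

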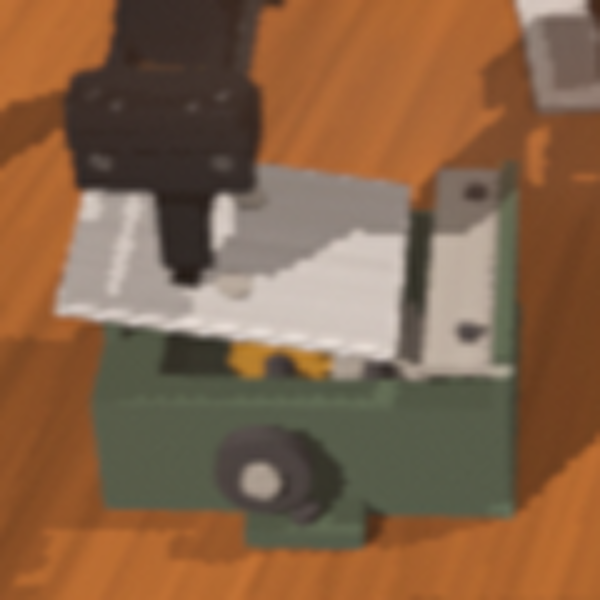

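```bash
cat >> h.py <<'E'
def caseh(hk,c=(.541,.021,.2187)):
    R=np.array([[np.cos(c[2]),np.sin(c[2])],[-np.sin(c[2]),np.cos(c[2])]])
    print('case frame hook',(R@(hk[:2]-np.array(c[:2]))).round(4),hk[2].round(4))
E
python3 - <<'E'
from h import *
import h
obs=[('side',(240.8,232.8),(70,60,0)),('side',(308.8,241.8),(-70,60,0)),('side',(311.4,207.2),(-70,-60,6))]
for gz in(.0416,.047):
    h.GZ=gz; p,hk=fitcover(obs,np.array([.5851,.0316,.1121+.0187]),.22); caseh(hk)
c=(.541,.021,.2187)
def cw(L): 
    return [c[0]+(np.cos(c[2])*L[0]-np.sin(c[2])*L[1])/1000,c[1]+(np.sin(c[2])*L[0]+np.cos(c[2])*L[1])/1000,L[2]/1000]
print(proj('side',[cw(L) for L in((-50,70,83),(-50,-70,83),(-50,70,78),(-69,60,66),(-69,60,60))]))
E
```

```text
side tilt 0.166 g [ 0.021  -0.0013] yaw 0.231 [-0.2, -0.3, -0.1, 0.4, 0.2, -0.9, 0.3, -0.4, 0.4]
hook [0.5041 0.0139 0.0747] orig [0.5713 0.0297 0.0863]
 tilt 0.166 g [ 0.021  -0.0013] yaw 0.231 [-0.2, -0.3, -0.1, 0.4, 0.2, -0.9, 0.3, -0.4, 0.4]
hook [0.5041 0.0139 0.0747] orig [0.5713 0.0297 0.0863]
case frame hook [-0.0375  0.001 ] 0.0747
side tilt 0.153 g [0.0206 0.0031] yaw 0.228 [-0.0, 0.6, -0.3, 0.7, 0.1, -0.5, 0.2, 1.0, 0.3]
hook [0.5055 0.01   0.0706] orig [0.5729 0.0256 0.0812]
 tilt 0.153 g [0.0206 0.0031] yaw 0.228 [-0.0, 0.6, -0.3, 0.7, 0.1, -0.5, 0.2, 1.0, 0.3]
hook [0.5055 0.01   0.0706] orig [0.5729 0.0256 0.0812]
case frame hook [-0.037 -0.003] 0.0706
[[314.11536334 241.92149019]
 [317.26155257 202.67459669]
 [314.15091299 243.83447403]
 [323.68271893 245.4759769 ]
 [323.6902969  247.71867109]]
```

Emit:
drive_tool([
  [[0,0,-3,0,60],[0,0,-2,0,60],[0,0,-1,0,60],[0,0,0,0,60]],
])

```text
clock: 10.6
tool_pos: [0.5847, 0.031, 0.1057]
eef_rot: [0.994, 0.11, -0.0, 0.0]
contact_force: [0.5, -0.3, -2.2]
opening: 0.86
```

Emit:
drive_tool([
  [[0,0,-2,0,60],[0,0,0,0,60],[0,0,0,0,60]],
])

```text
clock: 10.9
tool_pos: [0.5848, 0.0311, 0.1037]
eef_rot: [0.994, 0.11, -0.0, 0.0]
contact_force: [-0.5, -0.1, -3.3]
opening: 0.861
```

Emit:
drive_tool([
  [[0,0,-2,0,60],[0,0,0,0,60],[0,0,0,0,60]],
])

```text
clock: 11.2
tool_pos: [0.5847, 0.0311, 0.1016]
eef_rot: [0.994, 0.11, -0.0, 0.0]
contact_force: [-0.5, 0.5, -2.3]
opening: 0.864
```

Run:
```python
from h import *
st()
s=snap('side','s9.png')
cv2.imwrite('pics/z10.png',cv2.resize(s[170:290,230:350],(600,600),interpolation=cv2.INTER_CUBIC))
```

```text
11.2 q [-0.07  0.83 -0.11  1.8   0.16  0.53 -1.64] p [0.5847 0.0311 0.1016] jaw yaw 1.792 F [-0.54  0.5  -2.31] M [ 0.022 -0.054 -0.009] op 76.1
```

View pics/z10.png

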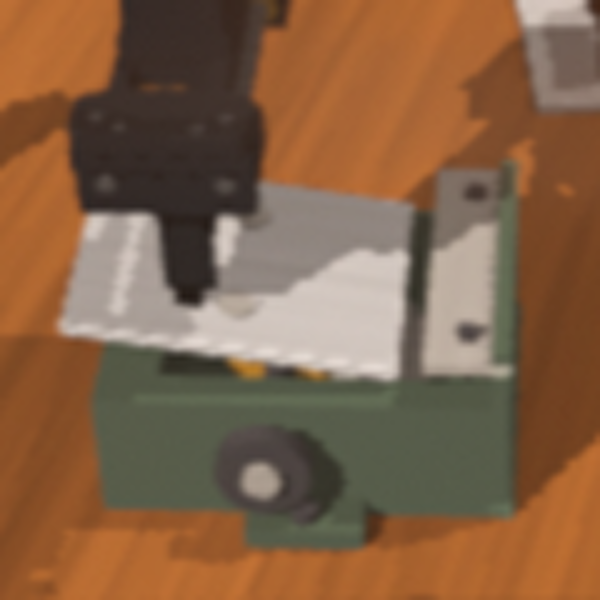

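```bash
cat >> h.py <<'E'
C0=(.541,.021,.2187)
def cw(L,c=C0): 
    return [c[0]+(np.cos(c[2])*L[0]-np.sin(c[2])*L[1])/1000,c[1]+(np.sin(c[2])*L[0]+np.cos(c[2])*L[1])/1000,L[2]/1000]
E
python3 - <<'E'
from h import *
import h
obs=[('side',(241.6,236.3),(70,60,0)),('side',(309.2,246.2),(-70,60,0)),('side',(312,210.8),(-70,-60,6))]
for gz in(.0416,.047):
    h.GZ=gz; p,hk=fitcover(obs,np.array([.5847,.0311,.1016+.0187]),.22); caseh(hk)
P=[cw(L) for L in((-37,60,60),(-37,60,64),(-37,70,60),(-50,70,60),(0,70,60))]
print((proj('side',P)-[230,170])*5)
E
```

```text
side tilt 0.174 g [ 0.0216 -0.001 ] yaw 0.227 [-0.1, -0.2, -0.2, 0.1, 0.1, -0.5, 0.5, -0.3, 0.2]
hook [0.5036 0.0134 0.0635] orig [0.5708 0.0289 0.0756]
 tilt 0.174 g [ 0.0216 -0.001 ] yaw 0.227 [-0.1, -0.2, -0.2, 0.1, 0.1, -0.5, 0.5, -0.3, 0.2]
hook [0.5036 0.0134 0.0635] orig [0.5708 0.0289 0.0756]
case frame hook [-0.0382  0.0007] 0.0635
side tilt 0.157 g [0.021  0.0033] yaw 0.224 [0.0, 0.8, -0.4, 0.3, 0.0, -0.2, 0.3, 1.1, 0.1]
hook [0.505  0.0095 0.0596] orig [0.5724 0.0249 0.0706]
 tilt 0.157 g [0.021  0.0033] yaw 0.224 [0.0, 0.8, -0.4, 0.3, 0.0, -0.2, 0.3, 1.1, 0.1]
hook [0.505  0.0095 0.0596] orig [0.5724 0.0249 0.0706]
case frame hook [-0.0377 -0.0034] 0.0596
[[391.255834   386.98350575]
 [391.04560881 379.52141705]
 [389.81479903 402.46287461]
 [421.38590982 403.1288817 ]
 [300.13360466 400.56777328]]
```

Hook at case x ≈ −38, z ≈ 62, tilt 0.165. Sliding it 31 mm under the lip.

Emit:
drive_tool([
  [[-4,-1,0,0,60],[-5,-1,0,0,60],[-5,-1,0,0,60],[-5,-1,0,0,60],[0,0,0,0,60]],
])

```text
clock: 11.75
tool_pos: [0.5646, 0.0268, 0.1017]
eef_rot: [0.994, 0.11, -0.001, 0.0]
contact_force: [1.1, 0.3, -3.7]
opening: 0.864
```

Emit:
drive_tool([
  [[-4,-1,0,0,60],[-4,-1,0,0,60],[-3,-1,0,0,60],[0,0,0,0,60],[0,0,0,0,60]],
])

```text
clock: 12.25
tool_pos: [0.5549, 0.0241, 0.1018]
eef_rot: [0.994, 0.11, 0.0, 0.0]
contact_force: [0.4, 0.5, -2.7]
opening: 0.866
```

Run:
```python
from h import *
st()
s=snap('side','s10.png')
cv2.imwrite('pics/z11.png',cv2.resize(s[170:290,230:350],(600,600),interpolation=cv2.INTER_CUBIC))
```

```text
12.25 q [-0.06  0.8  -0.1   1.89  0.17  0.46 -1.64] p [0.5549 0.0241 0.1018] jaw yaw 1.792 F [ 0.44  0.46 -2.65] M [ 0.015 -0.045  0.024] op 76.3
```

View pics/z11.png

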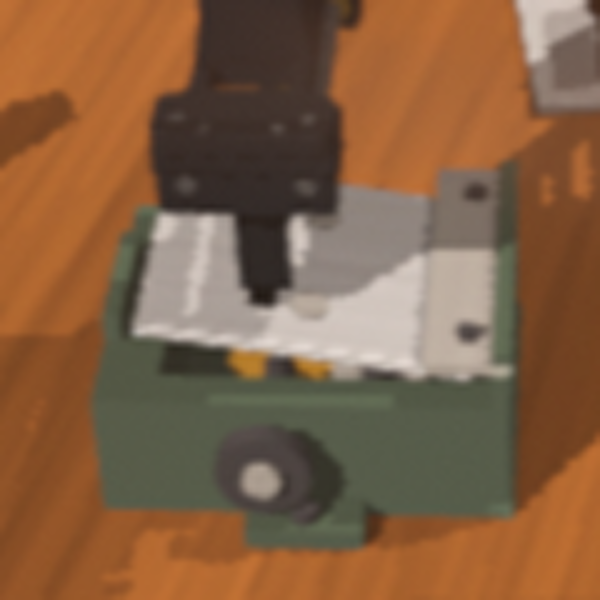

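The near edge runs under the lip (meets it at about (314,243)) with the far edge raised. Lowering gently along the arc.

Emit:
drive_tool([
  [[0,0,-2,0,60],[1,0,-2,0,60],[1,0,-2,0,60],[1,0,-2,0,60],[1,1,-2,0,60],[0,0,0,0,60],[0,0,0,0,60]],
])

```text
clock: 13.0
tool_pos: [0.5589, 0.0249, 0.0917]
eef_rot: [0.994, 0.11, 0.0, 0.0]
contact_force: [0.5, -0.6, -1.1]
opening: 0.859
```

Run:
```python
from h import *
st()
s=snap('side','s11.png')
cv2.imwrite('pics/z12.png',cv2.resize(s[170:290,230:350],(600,600),interpolation=cv2.INTER_CUBIC))
```

```text
13.0 q [-0.07  0.82 -0.1   1.88  0.17  0.45 -1.64] p [0.5589 0.0249 0.0917] jaw yaw 1.792 F [ 0.48 -0.62 -1.1 ] M [-0.16   0.033  0.127] op 75.7
```

View pics/z12.png

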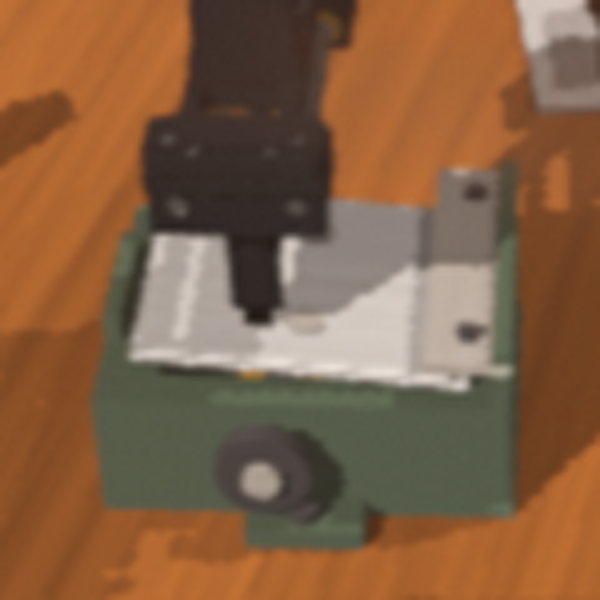

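Emit:
drive_tool([
  [[1,0,-1,0,60],[0,0,-1,0,60],[1,0,-1,0,60],[0,0,-1,0,60],[0,0,0,0,60],[0,0,0,0,60]],
])

```text
clock: 13.65
tool_pos: [0.5609, 0.0253, 0.0877]
eef_rot: [0.994, 0.11, 0.0, -0.0]
contact_force: [-0.2, 0.1, 0.5]
opening: 0.858
```

Run:
```python
from h import *
st()
s=snap('side','s12.png')
cv2.imwrite('pics/z13.png',cv2.resize(s[170:290,230:350],(600,600),interpolation=cv2.INTER_CUBIC))
for th in (0,):
  P=[cw(L) for L in((71,60,60),(71,60,66),(-69,60,60),(71,60,70))]
  print((proj('side',P)-[230,170]+.4)*5)
```

```text
13.65 q [-0.07  0.83 -0.1   1.88  0.17  0.44 -1.64] p [0.5609 0.0253 0.0877] jaw yaw 1.792 F [-0.19  0.13  0.54] M [ 0.024  0.096 -0.077] op 75.6
[[134.20311175 383.56501707]
 [132.96178383 372.38875247]
 [470.45148451 390.59335544]
 [132.1296115  364.89335329]]
```

View pics/z13.png

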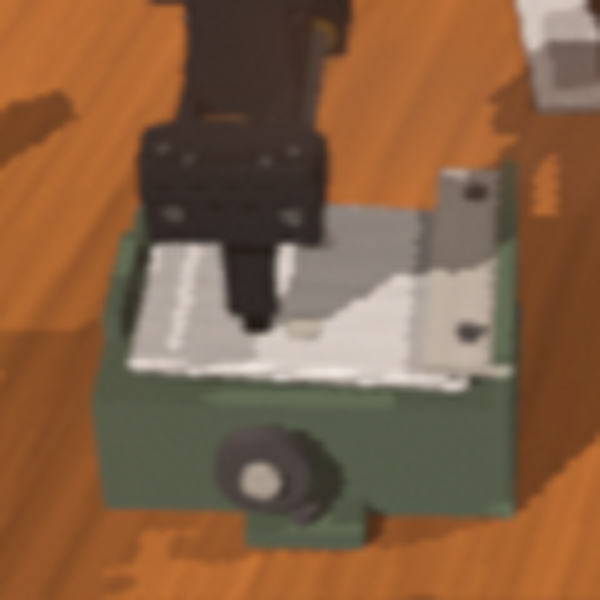

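Emit:
drive_tool([
  [[1,0,-1,0,60],[0,0,-1,0,60],[1,0,-1,0,60],[0,0,0,0,60],[0,0,0,0,60]],
])

```text
clock: 14.2
tool_pos: [0.5627, 0.0252, 0.0847]
eef_rot: [0.994, 0.11, -0.0, -0.0]
contact_force: [-0.6, 1.1, -0.2]
opening: 0.864
```

Emit:
drive_tool([
  [[0,0,-1,0,60],[0,0,-1,0,60],[0,0,0,0,60],[0,0,0,0,60]],
])

```text
clock: 14.6
tool_pos: [0.5632, 0.0253, 0.0833]
eef_rot: [0.994, 0.11, 0.001, 0.0]
contact_force: [-1.4, 0.1, 5.2]
opening: 0.858
```

Run:
```python
from h import *
st()
s=snap('side','s13.png')
cv2.imwrite('pics/z14.png',cv2.resize(s[170:290,230:350],(600,600),interpolation=cv2.INTER_CUBIC))
```

```text
14.6 q [-0.07  0.84 -0.1   1.87  0.18  0.44 -1.64] p [0.5632 0.0253 0.0833] jaw yaw 1.792 F [-1.41  0.1   5.18] M [ 0.199  0.349 -0.012] op 75.6
```

View pics/z14.png

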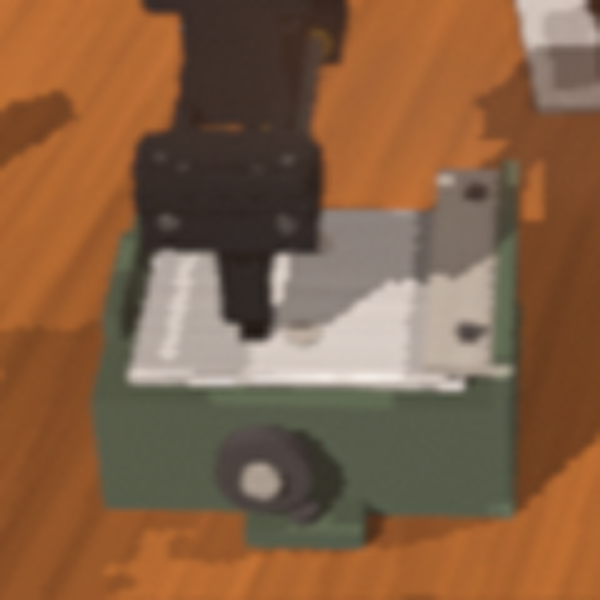

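Flat: the free edge's bottom corner sits at (255.6,246.4), where the seat is predicted, and the wrist reads +5 N up. Releasing and backing off.

Emit:
drive_tool([
  [[0,0,0.5,0,60],[0,0,0,0,60],[0,0,0,0,80],[0,0,0,0,88],[0,0,0,0,88],[0,0,0,0,88],[0,0,0,0,88]],
])

```text
clock: 15.35
tool_pos: [0.5628, 0.025, 0.0832]
eef_rot: [0.994, 0.11, -0.0, 0.0]
contact_force: [-0.1, -0.2, 0.3]
opening: 0.999
```

Emit:
drive_tool([
  [[0,0,5,0,88],[0,0,10,0,88],[0,0,15,0,88],[0,0,20,0,88],[0,0,30,0,88],[-20,0,40,0,88],[-20,-40,20,0,88],[0,-45,0,0,88],[0,-45,0,0,88],[0,-45,0,0,88]],
])

```text
clock: 16.35
tool_pos: [0.5227, -0.1516, 0.2247]
eef_rot: [0.994, 0.11, 0.001, 0.0]
contact_force: [0.8, -0.6, -0.8]
opening: 0.998
```

Emit:
drive_tool([
  [[0,-45,0,0,88],[0,-45,0,0,88],[0,-45,0,0,88],[0,0,0,0,88]],
])

```text
clock: 16.75
tool_pos: [0.5206, -0.2941, 0.224]
eef_rot: [0.995, 0.104, -0.0, 0.003]
contact_force: [-0.4, -0.5, -0.4]
opening: 0.994
```

Run:
```python
from h import *
st()
s=snap('side','s14.png');t=snap('top','t14.png')
a=cv2.resize(s[170:290,230:350],(400,400),interpolation=cv2.INTER_CUBIC)
b=cv2.resize(t[150:280,250:380],(400,400),interpolation=cv2.INTER_CUBIC)
cv2.imwrite('pics/z15.png',np.hstack([a,b]))
P=[cw(L) for L in((72,60,66),(72,-60,66),(-50,60,66),(-50,-60,66))]
print((proj('top',P)-[250,150]+.4)*400/130+[400,0]);print((proj('side',P)-[230,170]+.4)*400/120)
```

```text
16.75 q [ 0.54  0.67 -0.18  1.67  0.17  0.82 -1.08] p [ 0.5206 -0.2941  0.224 ] jaw yaw 1.78 F [-0.44 -0.46 -0.39] M [ 0.011  0.056 -0.017] op 87.6
[[483.38555062 117.6500124 ]
 [653.09296741  78.05980349]
 [523.2545849  287.24355829]
 [696.67776371 245.98757289]]
[[ 87.04455896 248.2260334 ]
 [111.77913013 136.28632443]
 [282.92816212 252.28522796]
 [291.79489402 139.51103319]]
```

View pics/z15.png

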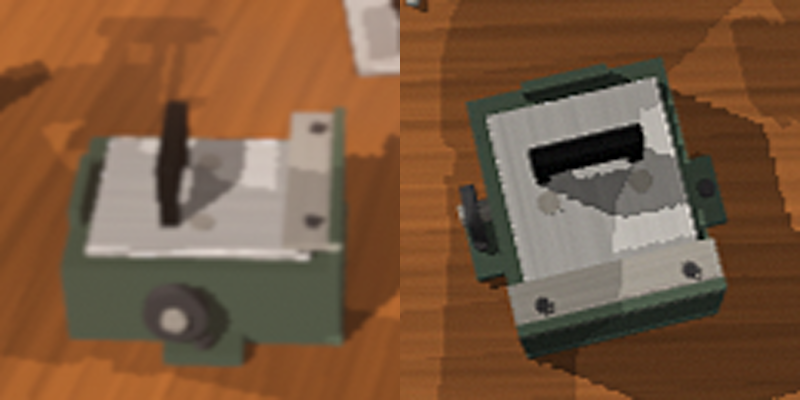

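The top view shows the cover inside the stop with corners at (278,188) and (334,175), and its other edge under the lip. The side view shows it flat on the seat.

```bash
python3 -c "
from h import *
st(); print(r.finish_job())"
```

```text
16.85 q [ 0.53  0.67 -0.19  1.67  0.16  0.81 -1.08] p [ 0.5223 -0.2861  0.2238] jaw yaw 1.789 F [ 0.09  0.4  -0.05] M [0.021 0.029 0.034] op 88.0
the job is handed in; nothing more can be done
None
```

The cover is on the gear case, flat and hooked under the lip, and I handed the job in at about 17 s of the 45 s. The hand-in gives no verdict.

**What I did:**
- **Pick-up:** I gripped the handle bar by its two ends. At 12 N the cover stayed flat, so I eased the grip to 5 N just above the bench until the hooking edge swung down to about 0.17 rad.
- **Fitting:** I firmed the grip to 15 N and slid the hooking edge about 31 mm under the lip. I then lowered the other edge in 1–2 mm steps until the wrist read about 5 N upward, and only then let go.

**Last checks, measured from the images:**
- **Position:** the hooking edge is at about x = −68 mm in the case frame, around 18 mm under the lip. The cover is clear of the stop, about 2–3 mm off centre and square to the case.
- **Seating:** it looks flat on the seat in the side view. The arm is well clear and touching nothing.
- **Shorter plate:** I did not go near it.

**Disagreements:** the two cameras differed by up to about 5 mm in y. My height estimates for the hooking edge before insertion spread by about 4 mm, because the bar slid a little in the fingers when I eased the grip. Neither caused trouble.

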